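Seat the matching radius gauge on the round end of a strap pattern

TASK

On the cutting mat a plywood strap pattern with one rounded end is fixed down, with three brass radius gauges lying about it. Pick up the gauge whose hollow matches that rounded end, lay it flat on the bench and press its hollow up against the round end, holding it there for a moment, then let go and leave it seated flat against the curve. Leave the other two gauges where they lie.

Things in the scene. Friction and masses are not known exactly. Their poses are not given: they have to be found in the camera images.
- pattern: Plywood strap pattern fixed to the bench, 12 mm thick, 72 mm wide, one end a half circle of radius 36 mm, the other square. Origin: centre of the half circle, at bench level. x axis: along the pattern towards the square end, 130 mm from the origin; the tip of the round end is at x = -36 mm. z up.
- gauge_a: Loose brass plate 8 mm thick, 100 wide (y), 0.2 to 0.4 kg, with a wide hollow of radius 37 mm in front: fits the pattern. Origin: centre of that arc, at the underside; x points out of the hollow; horns end at x = -21, back edge at -85 mm. Upright wooden grip bar on top: 14 mm thick (x), 50 long (y), from 8 to 50 mm high, centred at x = -60 mm, y = 0.
- gauge_b: Loose brass plate 8 mm thick, 100 wide (y), 0.2 to 0.4 kg, with a narrow hollow of radius 21 mm in front. Origin: centre of that arc, at the underside; x points out of the hollow; horns end at x = -7, back edge at -85 mm. Upright wooden grip bar on top: 14 mm thick (x), 50 long (y), from 8 to 50 mm high, centred at x = -60 mm, y = 0.
- gauge_c: Loose brass plate 8 mm thick, 100 wide (y), 0.2 to 0.4 kg, with a round nose of radius 36 mm in front instead of a hollow. Origin: centre of the nose's circle, at the underside; x points out through the nose; back edge at -85 mm. Upright wooden grip bar on top: 14 mm thick (x), 50 long (y), from 8 to 50 mm high, centred at x = -60 mm, y = 0.
Mind the look-alikes: they are no part of the job. There is more than one size of the pattern; the job needs the largest.

How it is judged:
By the outcome, as a careful person would: the job done as asked, in the order asked, and still so for the second after the job is handed in, with the robot touching nothing.
It also fails if it takes over 35 s, if anything falls off the work surface, if the arm or the gripper's body presses on something with over 40 N, if the wrist force passes 120 N, or if a joint passes its speed limit or range.

ROBOT

A 6-joint arm with a two-finger parallel gripper is mounted at the origin on the work surface. World frame = base frame: x ahead of the robot, y to its left, z up, the work surface at z = 0. Lengths are in m, angles in rad, forces in N, time in s.
With the tool pointing down it reaches from about 0.25 to 0.725 m from the base axis. Payload 4 kg.
Tool frame: the origin (TCP) lies midway between the tips of the shut fingers; the grasp point (between the pads) lies 19 mm behind it; y points along the fingers, z is the direction in which the jaws open and shut, and the axes are right-handed (so a half turn about y gives the same grasp; the last joint's range is limited). The gripper opens to 85 mm and grips with 20 to 120 N. Pads are 22 mm wide; open, the fingers measure 114 mm over their backs; the gripper's body (76 mm by 85 mm) begins 54 mm behind the grasp point. The pads swing forward as they close: fully open they stand 13 mm farther back than shut.
Start: joints at [1.129, 0.241, 0.005, 1.335, 0, 1.571], TCP at [0.214, 0.452, 0.231] pointing down, gripper open.
Joint ranges: [-2.72, 2.72], [-1.05, 1.87], [-1.09, 1.28], [-1.99, 2.15], [-1.42, 1.44], [-3.14, 3.14]. Speed limits (rad/s): [2.79, 2.79, 3.14, 3.14, 3.14, 3.14].

INTERFACE

Orientations are given as a unit quaternion [x, y, z, w].
In Python, from workcell import bot gives the robot as it stands. The module is installed in compiled form; this text tells all that it offers.
- The arm moves only by the shell command python3 -m handwheel 'ROWS' [OPENING]. ROWS is JSON, a list of rows, each a list of 6 numbers: the shift along the tool's x, y, z in units of 25 mm (1.0 is 25 mm), then the turn, a rotation vector about the tool's x, y, z in units of 10 degrees (1.0 is 10 degrees). A call has exactly 5 rows; each row is the pose to reach, as a shift and turn from the pose commanded when the call began, along the tool's axes at that moment; what a row does not reach only later rows make up. A row lasts 1/8 s, in which the tool goes at most 62.5 mm and 10.7 degrees, less where a joint would pass 70% of its speed; a pose out of reach is approached as far as the arm can. A call with a gripper value outside its range is refused whole. OPENING is the gripper command: -1 is shut, 1 is fully open, values between are in proportion, set as the call begins (- or left out, the last holds). The fingers move at their own pace and stop on an object; the grip force is fixed at half the most. Time passes only in rows, so rows that repeat a pose let the fingers close, or fill a call up. It gives the time, the measured TCP pose, the force and the opening at its end, in the units of the state.
- bot.get_obs(): the state, without advancing time (a new reading comes with each control period).
- bot.camera(name): name is "scene" or "top" or "wrist"; returns a dict with "color" (480x640x3 uint8, red, green, blue), "fx", "fy", "cx", "cy" (pixels), "dist_coeffs" ([k1, k2, p1, p2, k3] as OpenCV has them; the pictures are not rectified), "rvec" (rotation vector, rad) and "tvec" (3), from world to camera coordinates, as OpenCV has them. Camera axes: x right, y down, z forward; pixel columns grow to the right and rows downward; lengths in m; the calibration is good to about 2 mm. A picture is of the moment at which its call begins. There is no depth.
- bot.job_done(): hands the job in, once; it reports no verdict.
The state is a dict: "clock": time; "joint_pos": joint angles; "joint_vel": joint speeds; "tau": joint torques, N m; "eef_pos": TCP position; "tool_rot": TCP orientation; "ft_force": force on the tool from outside, world axes, zero at the start; "ft_torque": the same for the moment, N m; "grip_width": finger opening in m.
Only numpy, scipy, OpenCV 4.12 (cv2) and the standard library are available. Lean on these libraries where they do the work, as an engineer would, in place of code of your own. Each camera call takes 0.05 s, during which the arm holds its last target.

## Working session

There is one attempt and no reset: what is moved stays moved. The work goes in short steps, Python scripts to look and compute and a shell command to move; the robot and the scene stay as the last step left them, time stands still between calls to the robot, and variables do not carry over. Pictures are saved under pics/ and viewed, and the job is handed in when it is done.

```bash
mkdir -p pics; ls; python3 - <<'E'
from workcell import bot
import cv2
for n in("top","scene"):
    c=bot.camera(n); cv2.imwrite(f"pics/{n}0.png",c["color"][:,:,::-1]); print(n,[c[k] for k in("fx","fy","cx","cy","dist_coeffs","rvec","tvec")])
o=bot.get_obs();print(o)
E
```

```text
pics
top [484.965450353978, 484.965450353978, 320.0258610827129, 234.85005105186437, array([-0.12102688,  0.        ,  0.        ,  0.        ,  0.        ]), array([ 2.24096683, -2.19035084,  0.0872663 ]), array([-0.02836663,  0.50923746,  0.91058447])]
scene [436.82687366727475, 436.82687366727475, 321.1044677624512, 239.67633020103077, array([-0.05810666,  0.        ,  0.        ,  0.        ,  0.        ]), array([ 2.13286609,  0.62136833, -0.34839142]), array([-0.44440042, -0.14042999,  1.07494176])]
{'clock': 0.1, 'joint_pos': array([1.12899798e+00, 2.41333548e-01, 3.83925407e-03, 1.33519925e+00,
       3.41098874e-05, 1.57081105e+00]), 'joint_vel': array([-0.00017111, -0.00334541,  0.00252704,  0.00127369, -0.00074395,
        0.00156053]), 'tau': array([-3.45237522e-04, -3.73138297e+01,  2.53010130e+01,  1.08517846e-02,
       -5.62888795e-05,  6.10335377e-06]), 'eef_pos': array([0.2135277 , 0.45147671, 0.23049651]), 'tool_rot': array([ 0.69057504, -0.15509582,  0.15477836, -0.68927139]), 'ft_force': array([ 0.63132756, -0.18125456,  0.21557242]), 'ft_torque': array([-0.04687557,  0.00130702, -0.02456519]), 'grip_width': 0.08571808130660484}
```

View pics/top0.png

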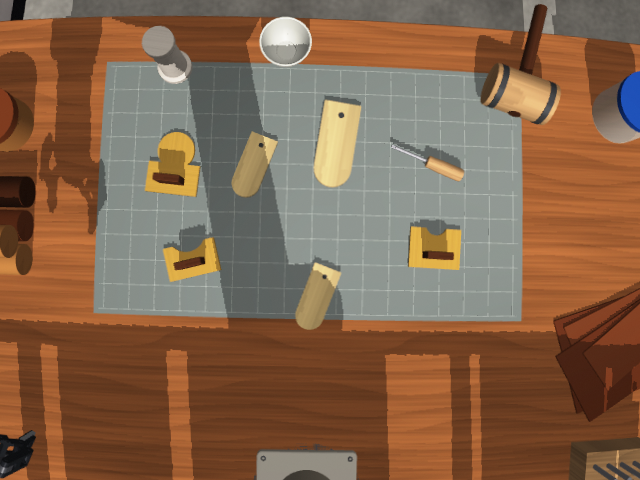

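View pics/scene0.png

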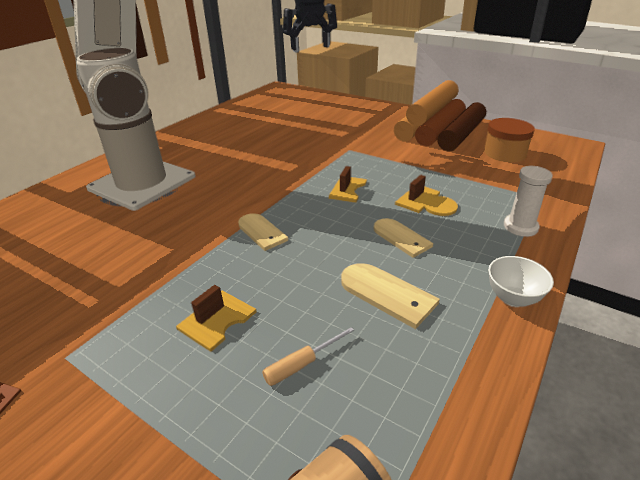

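The top view shows three gauges: a nose at (172,165), a hollow at (190,257) and a hollow at (435,245). It also shows three straps, at (338,143) (largest), (255,163) and (318,295). Next I'll enlarge the two hollows and the large strap.

```bash
python3 - <<'E'
import cv2,numpy as np
i=cv2.imread("pics/top0.png")
def cr(x,y,w,h,s):
    return cv2.resize(i[y:y+h,x:x+w],None,fx=s,fy=s,interpolation=cv2.INTER_CUBIC)
cv2.imwrite("pics/cropA.png",np.hstack([cr(155,220,75,70,5),cr(400,210,75,70,5)]))
cv2.imwrite("pics/cropP.png",cr(300,85,75,110,5))
E
```

```text
(no output)
```

View pics/cropA.png

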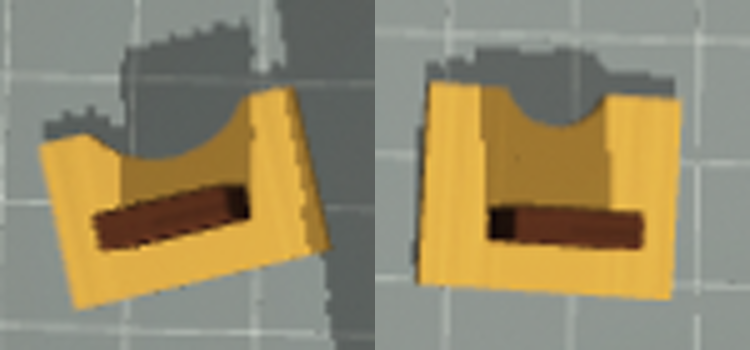

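View pics/cropP.png

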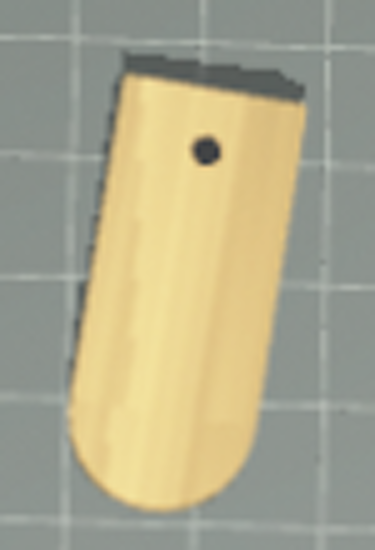

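Gauge_a is the left hollow at (190,257): it is wide, with an opening of about 34 px against 21 px on the right gauge. The largest strap is at (338,143). Next I'll fit their poses from the outline points.

```bash
cat > h.py <<'E'
import numpy as np,cv2
from scipy.optimize import least_squares
def toz(c,px,z):
    K=np.array([[c["fx"],0,c["cx"]],[0,c["fy"],c["cy"]],[0,0,1]])
    u=cv2.undistortPoints(np.array(px,float).reshape(-1,1,2),K,np.array(c["dist_coeffs"]))[:,0]
    R=cv2.Rodrigues(np.array(c["rvec"]))[0];C=-R.T@np.array(c["tvec"])
    d=np.c_[u,np.ones(len(u))]@R
    return (C+d*((z-C[2])/d[:,2])[:,None])[:,:2]
def proj(c,P):
    K=np.array([[c["fx"],0,c["cx"]],[0,c["fy"],c["cy"]],[0,0,1]])
    return cv2.projectPoints(np.array(P,float).reshape(-1,1,3),np.array(c["rvec"]),np.array(c["tvec"]),K,np.array(c["dist_coeffs"]))[0][:,0]
def fit(model,world,x0):
    f=lambda p:(np.array(model)@np.array([[np.cos(p[2]),np.sin(p[2])],[-np.sin(p[2]),np.cos(p[2])]])+p[:2]-world).ravel()
    r=least_squares(f,x0);return r.x,r.fun.reshape(-1,2)
E
python3 - <<'E'
from h import *
from workcell import bot
c=bot.camera("top")
g=np.array([[40,147],[85,135],[250,97],[293,87],[310,255],[77,308]])/5+[155,220]
p=np.array([[122,72],[305,103],[68,410],[258,410],[163,511]])/5+[300,85]
# narrow
n=np.array([[432,83],[480,87],[608,97],[680,99],[670,300],[418,285]])/5+[400-75,210]
W=toz(c,g,.008);print((W*1e3).round(1))
m=np.array([[-21,50],[-21,30.5],[-21,-30.5],[-21,-50],[-85,-50],[-85,50]])/1e3
x,r=fit(m,W,[W[:,0].mean(),W[:,1].mean(),0]);print("gauge",x,(r*1e3).round(1))
W=toz(c,p,.012);print((W*1e3).round(1))
m=np.array([[130,36],[130,-36]])/1e3
# end corners + tip only
m=np.array([[130,36],[130,-36],[-36,0]])/1e3
a0=np.arctan2(*( (W[0]+W[1])/2-W[4])[::-1]); tip=W[4]
x,r=fit(m,W[[0,1,4]],[W[4,0],W[4,1],a0]);print("pat",x,(r*1e3).round(1))
W=toz(c,n,.008);print((W*1e3).round(1), np.hypot(*(W[1]-W[2])))
o=bot.get_obs()
from scipy.spatial.transform import Rotation as R
print(R.from_quat(o["tool_rot"]).as_matrix().round(3))
E
```

```text
[[475.  282.6]
 [480.  265.3]
 [496.1 202.2]
 [500.3 185.9]
 [436.5 177.5]
 [414.  266.3]]
gauge [0.50819315 0.23969421 0.23188151] [[ 1.2  1. ]
 [ 0.7 -0.7]
 [-1.3  3. ]
 [-1.   0.3]
 [ 0.4 -6. ]
 [-0.1  2.5]]
[[773.4 -19.4]
 [763.6 -91. ]
 [639.6  -1.5]
 [641.7 -74.6]
 [601.5 -38.8]]
pat [ 0.63859099 -0.04206014 -0.1028346 ] [[-1.8 -0.2]
 [ 0.6 -0.2]
 [ 1.2  0.4]]
[[ 530.  -193.1]
 [ 529.  -212. ]
 [ 526.3 -262.8]
 [ 526.3 -291.7]
 [ 447.9 -288.6]
 [ 452.  -188.8]] 0.050886053608921976
[[ 0.904 -0.001  0.428]
 [-0.428 -0.001  0.904]
 [ 0.    -1.    -0.002]]
```

Pattern: the side edges and end corners agree on a centre of (0.639, -0.038) and angle -0.134. The 3-point fit was skewed by the tip pixel. Gauge_a: with the occluded back-right corner left out, the angle is about 0.255 and the grip bar is at about (0.450, 0.224). I'll move above it and take a wrist view.

```bash
python3 -m handwheel '[[2,0.5,-0.7,0,0.9,0],[4,1,-1.4,0,1.8,0],[6,1.5,-2.1,0,2.7,0],[8,2,-2.8,0,3.6,0],[10,2.5,-3.5,0,4.5,0]]' 1
python3 - <<'E'
from workcell import bot
from scipy.spatial.transform import Rotation as R
o=bot.get_obs();print(R.from_quat(o["tool_rot"]).as_matrix().round(3))
E
```

```text
clock: 0.78
eef_pos: [0.4033, 0.2646, 0.1683]
tool_rot: [0.577, -0.409, 0.409, -0.577]
ft_force: [0.4, 0.8, -0.1]
grip_width: 0.0856
[[ 0.332 -0.     0.943]
 [-0.943  0.     0.332]
 [-0.    -1.    -0.   ]]
```

```bash
python3 -m handwheel '[[1,0.5,0.6,0,0.25,0],[2.1,1,1.2,0,0.48,0],[2.1,1,1.2,0,0.48,0],[2.1,1,1.2,0,0.48,0],[2.1,1,1.2,0,0.48,0]]' 1
python3 - <<'E'
from workcell import bot
import cv2
c=bot.camera("wrist");cv2.imwrite("pics/w1.png",c["color"][:,:,::-1])
c=bot.camera("top");cv2.imwrite("pics/t1.png",c["color"][:,:,::-1])
E
```

```text
clock: 1.4
eef_pos: [0.4479, 0.2274, 0.1442]
tool_rot: [-0.561, 0.431, -0.431, 0.561]
ft_force: [1.1, -0.3, 0.1]
grip_width: 0.0855
```

View pics/w1.png

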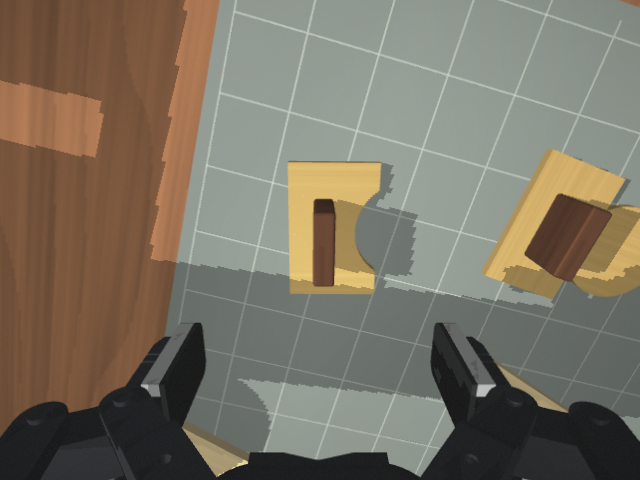

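The wrist view shows gauge_a with its corners at (288,162), (381,163), (374,294) and (291,294), and the bar at about (324,243). Next I'll localise it from this view.

```bash
python3 - <<'E'
import cv2
i=cv2.imread("pics/w1.png")
cv2.imwrite("pics/w1c.png",cv2.resize(i[150:310,275:435],None,fx=3.7,fy=3.7,interpolation=cv2.INTER_CUBIC))
E
```

```text
(no output)
```

View pics/w1c.png

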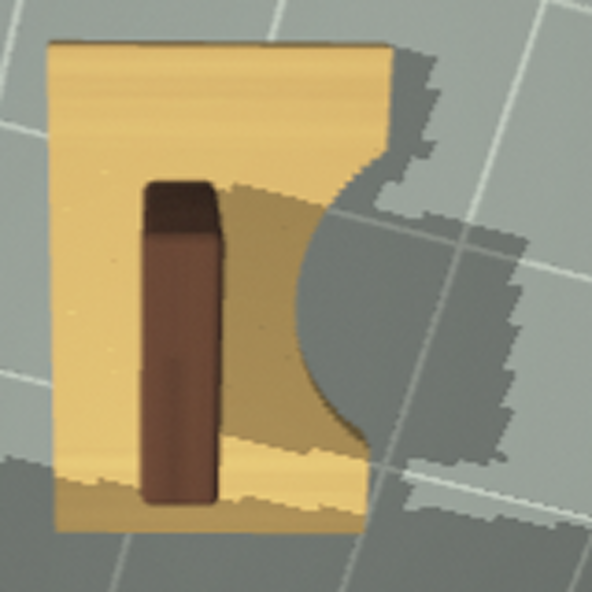

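```bash
python3 - <<'E'
from h import *
from workcell import bot
from scipy.spatial.transform import Rotation as R
c=bot.camera("wrist")
s=lambda a:np.array(a)/3.7+[275,150]
W=toz(c,s([[48,44],[391,46],[387,150],[370,440],[366,531],[56,531]]),.008)
m=np.array([[-85,50],[-21,50],[-21,30.5],[-21,-30.5],[-21,-50],[-85,-50]])/1e3
for f in (1,):
  x,r=fit(m,W,[.5,.24,.25]);print(x.round(4),(r*1e3).round(1).tolist(),(x[:2]-.06*np.array([np.cos(x[2]),np.sin(x[2])])).round(4))
B=toz(c,s([[142,235],[218,235],[216,503],[142,503]]),.05);print((B*1e3).round(1).tolist(),B.mean(0))
o=bot.get_obs();M=R.from_quat(o["tool_rot"]).as_matrix();print(o["eef_pos"],M.round(3),np.degrees(np.arctan2(M[1,2],M[0,2])))
E
```

```text
[0.5107 0.2418 0.2583] [[-0.4, 0.2], [0.0, 0.5], [-0.2, 0.4], [0.4, -1.0], [0.0, -0.2], [0.1, 0.0]] [0.4527 0.2265]
[[439.8, 248.2], [451.9, 251.4], [464.6, 204.9], [452.1, 201.6]] [0.45210702 0.22655786]
[0.44798419 0.22742436 0.14424837] [[ 0.258  0.001  0.966]
 [-0.966  0.     0.258]
 [-0.    -1.     0.001]] 14.974223003436574
```

Both fits agree, with residuals under 1 mm: bar at (0.4525, 0.2265), angle 14.8°. Descend.

```bash
python3 -m handwheel '[[0.08,1.5,0.16,0,0,0],[0.08,3,0.16,0,0,0],[0.08,4,0.16,0,0,0],[0.08,5,0.16,0,0,0],[0.08,5,0.16,0,0,0]]' 1
python3 -m handwheel '[[0,0,0,0,0,0],[0,0,0,0,0,0],[0,0,0,0,0,0],[0,0,0,0,0,0],[0,0,0,0,0,0]]' -1
```

```text
clock: 2.17
eef_pos: [0.4508, 0.2253, 0.0173]
tool_rot: [0.562, -0.431, 0.43, -0.559]
ft_force: [0.1, 0.9, 1.0]
grip_width: 0.0852
clock: 2.8
eef_pos: [0.4532, 0.226, 0.0195]
tool_rot: [-0.56, 0.431, -0.431, 0.561]
ft_force: [-0.7, 0.1, 5.0]
grip_width: 0.0129
```

Gripped at about 13 mm opening, against the 14 mm bar. Lift.

```bash
python3 -m handwheel '[[0,-0.4,0,0,0,0],[0,-1,0,0,0,0],[0,-2,0,0,0,0],[0,-2,0,0,0,0],[0,-2,0,0,0,0]]' -1
python3 - <<'E'
from workcell import bot
import cv2
c=bot.camera("scene");cv2.imwrite("pics/s2.png",c["color"][:,:,::-1])
E
```

```text
clock: 3.42
eef_pos: [0.4524, 0.2256, 0.0685]
tool_rot: [0.561, -0.431, 0.431, -0.56]
ft_force: [-0.6, -0.1, -3.4]
grip_width: 0.0131
```

View pics/s2.png

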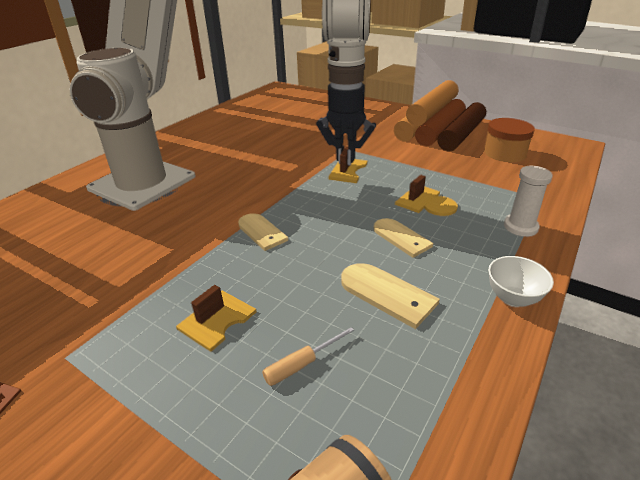

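The gauge is lifted level at (347,170). Carry it to a standoff in front of the round end.

```bash
python3 -m handwheel '[[2,0,0.2,0,0.4,0],[4.2,0,0.5,0,0.9,0],[6.5,0,0.8,0,1.4,0],[8.7,0,1.1,0,1.9,0],[10.8,0,1.39,0,2.27,0]]' -1
python3 -m handwheel '[[0,0,0,0,0,0],[0,0,0,0,0,0],[0,0,0,0,0,0],[0,0,0,0,0,0],[0,0,0,0,0,0]]' -1
python3 - <<'E'
from workcell import bot
import cv2
from scipy.spatial.transform import Rotation as R
import numpy as np
c=bot.camera("wrist");cv2.imwrite("pics/w3.png",c["color"][:,:,::-1])
c=bot.camera("top");cv2.imwrite("pics/t3.png",c["color"][:,:,::-1])
o=bot.get_obs();M=R.from_quat(o["tool_rot"]).as_matrix();print(o["eef_pos"],M.round(3),np.degrees(np.arctan2(M[1,2],M[0,2])))
E
```

```text
clock: 4.1
eef_pos: [0.5553, -0.028, 0.0675]
tool_rot: [-0.465, 0.534, -0.533, 0.464]
ft_force: [0.9, 0.2, -2.4]
grip_width: 0.0131
clock: 4.72
eef_pos: [0.5555, -0.0254, 0.0689]
tool_rot: [0.465, -0.533, 0.533, -0.465]
ft_force: [-0.3, 0.1, -2.8]
grip_width: 0.0132
[ 0.55559537 -0.02570407  0.06894835] [[-0.135  0.     0.991]
 [-0.991 -0.    -0.135]
 [ 0.    -1.     0.   ]] -7.758635254752678
```

View pics/w3.png

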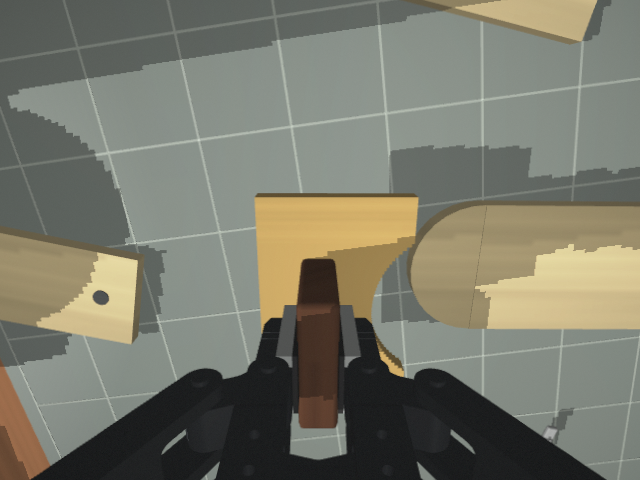

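View pics/t3.png

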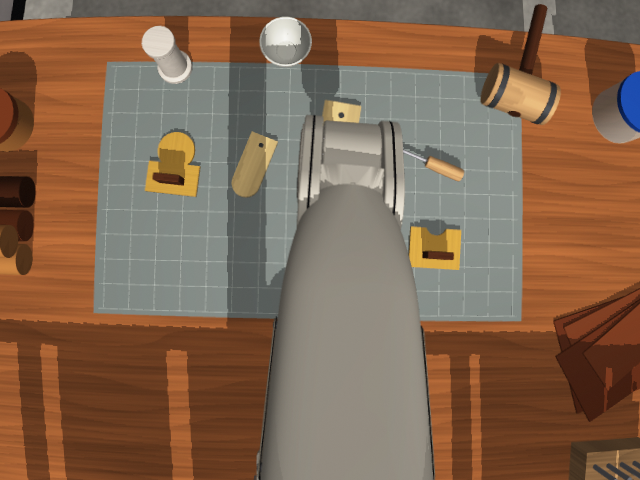

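Wrist view: the round end's tip is at about (410,272), with straight edges at y≈205 and y≈328. The held gauge lines up with it. I'll refine the pattern pose from this view.

```bash
python3 - <<'E'
import cv2
i=cv2.imread("pics/w3.png")
cv2.imwrite("pics/w3c.png",cv2.resize(i[185:345,370:640],None,fx=2.9,fy=2.9,interpolation=cv2.INTER_CUBIC))
E
```

```text
(no output)
```

View pics/w3c.png

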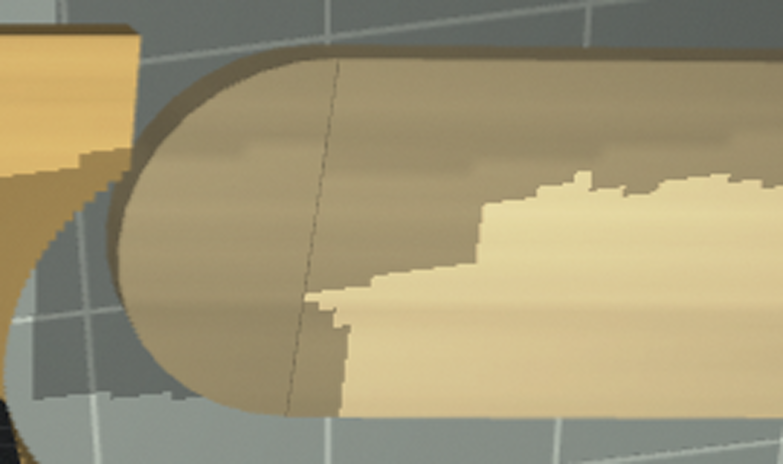

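```bash
python3 - <<'E'
from h import *
from workcell import bot
c=bot.camera("wrist")
s=lambda a:np.array(a)/2.9+[370,185]
L=lambda a:toz(c,s(a),.012)
U=L([[340,59],[560,60],[780,62]]);D=L([[290,415],[500,416],[780,418]]);A=L([[200,98],[150,155],[118,250],[125,305],[155,355],[200,393]])
def f(p):
    n=np.array([-np.sin(p[2]),np.cos(p[2])])
    return np.r_[(U-p[:2])@n-.036,(D-p[:2])@n+.036,np.hypot(*(A-p[:2]).T)-.036]
r=least_squares(f,[.639,-.038,-.134]);print(r.x,np.degrees(r.x[2]),(r.fun*1e3).round(1))
G=toz(c,np.r_[s([[141,36],[131,150]]),[[256,197]]],.0575);print((G*1e3).round(1))
E
```

```text
[ 0.64092852 -0.03614392 -0.14933396] -8.55620549510134 [-0.8 -0.4 -0.2 -0.   0.2  0.2  0.7  0.1 -0.  -0.1 -0.5 -0.2]
[[601.3  19. ]
 [599.1   3.1]
 [538.8  27.6]]
```

Pattern centre refined to (0.6409, -0.0361) at -8.5°, with residuals under 1 mm. The gauge has about 26 mm to travel to contact. Lower it straight down first.

```bash
python3 -m handwheel '[[-0.05,0.7,0,0,0.06,0],[-0.05,1.3,0,0,0.06,0],[-0.05,1.7,0,0,0.06,0],[-0.05,1.9,0,0,0.06,0],[-0.05,1.98,0,0,0.06,0]]' -1
python3 -m handwheel '[[0,0,0,0,0,0],[0,0,0,0,0,0],[0,0,0,0,0,0],[0,0,0,0,0,0],[0,0,0,0,0,0]]' -1
python3 - <<'E'
from workcell import bot
import cv2
c=bot.camera("wrist");cv2.imwrite("pics/w4.png",c["color"][:,:,::-1])
E
```

```text
clock: 5.5
eef_pos: [0.5554, -0.0251, 0.0195]
tool_rot: [-0.462, 0.536, -0.535, 0.462]
ft_force: [-5.4, 0.4, 9.4]
grip_width: 0.0132
clock: 6.12
eef_pos: [0.5562, -0.025, 0.0196]
tool_rot: [0.462, -0.535, 0.536, -0.462]
ft_force: [1.1, 0.1, -1.9]
grip_width: 0.0132
```

View pics/w4.png

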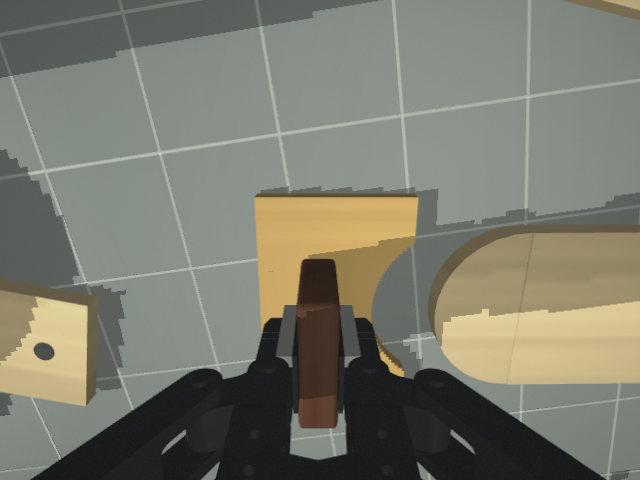

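```bash
python3 - <<'E'
import cv2
i=cv2.imread("pics/w4.png")
cv2.imwrite("pics/w4c.png",cv2.resize(i[185:395,245:640],None,fx=2,fy=2,interpolation=cv2.INTER_CUBIC))
E
```

```text
(no output)
```

View pics/w4c.png

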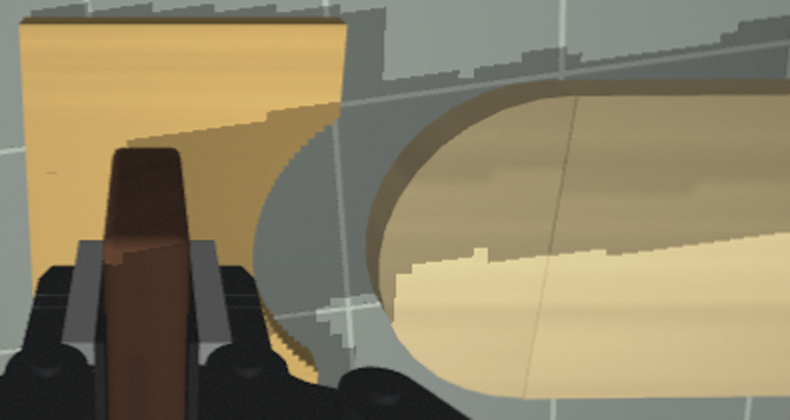

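```bash
python3 - <<'E'
from h import *
from workcell import bot
c=bot.camera("wrist")
s=lambda a:np.array(a)/2+[245,185]
L=lambda a,z=.012:toz(c,s(a),z)
U=L([[560,96],[680,95],[785,95]]);D=L([[530,397],[650,397],[785,396]]);A=L([[480,113],[420,162],[383,235],[384,290],[410,344],[455,380]])
def f(p):
    n=np.array([-np.sin(p[2]),np.cos(p[2])])
    return np.r_[(U-p[:2])@n-.036,(D-p[:2])@n+.036,np.hypot(*(A-p[:2]).T)-.036]
r=least_squares(f,[.639,-.038,-.134]);p=r.x;print(p,np.degrees(p[2]),(r.fun*1e3).round(1))
H=L([[325,130],[290,162],[265,205],[254,250],[256,280]],.008)
E=L([[22,24],[180,24],[345,24]],.008);F=L([[346,24],[340,100]],.008)
def g(q):
    n=np.array([-np.sin(q[2]),np.cos(q[2])]);d=np.array([np.cos(q[2]),np.sin(q[2])])
    return np.r_[np.hypot(*(H-q[:2]).T)-.037,(E-q[:2])@n-.05,(F-q[:2])@d+.021,(E[0]-q[:2])@d+.085]
r=least_squares(g,[.616,-.033,-.14]);q=r.x;print(q,np.degrees(q[2]),(r.fun*1e3).round(1))
M=np.array([[-np.sin(-q[2]),0]]);z=np.array([np.cos(q[2]),np.sin(q[2])]);x=np.array([np.sin(q[2]),-np.cos(q[2])])
d=p[:2]-q[:2];print("tool z,x mm",d@z*1e3,d@x*1e3, bot.get_obs()["eef_pos"])
E
```

```text
[ 0.64101067 -0.03517277 -0.16098316] -9.223655701531984 [-1.3 -0.8 -0.4 -0.1  0.   0.4  0.8  0.7  0.3 -0.5 -0.8 -0.5]
[ 0.6160297  -0.03338225 -0.14802273] -8.481077837126723 [-0.1  0.1  0.   0.1 -0.1 -0.  -0.   0.  -0.4 -0.3  0.7]
tool z,x mm 24.971855235991196 -1.913327471918338 [ 0.55624574 -0.02502977  0.01957612]
```

The lateral offset is about 1–2 mm. Correct part of it, advance to about 5 mm from contact and look again.

```bash
python3 -m handwheel '[[-0.04,0.02,0.2,0,0,0],[-0.05,0.02,0.4,0,0,0],[-0.05,0.02,0.6,0,0,0],[-0.05,0.02,0.8,0,0,0],[-0.05,0.02,0.8,0,0,0]]' -1
python3 - <<'E'
from workcell import bot
import cv2
i=bot.camera("wrist")["color"][:,:,::-1]
cv2.imwrite("pics/w5.png",i);cv2.imwrite("pics/w5c.png",cv2.resize(i[185:395,245:640],None,fx=2,fy=2,interpolation=cv2.INTER_CUBIC))
i=bot.camera("scene")["color"][:,:,::-1];cv2.imwrite("pics/s5.png",cv2.resize(i[200:350,270:470],None,fx=4,fy=4,interpolation=cv2.INTER_CUBIC))
E
```

```text
clock: 6.85
eef_pos: [0.5758, -0.0266, 0.0196]
tool_rot: [-0.462, 0.535, -0.535, 0.462]
ft_force: [-3.5, -0.1, 5.5]
grip_width: 0.0129
```

View pics/w5c.png

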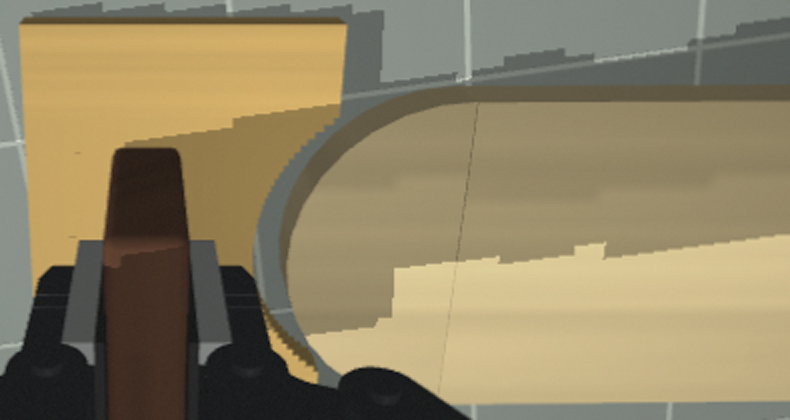

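View pics/s5.png

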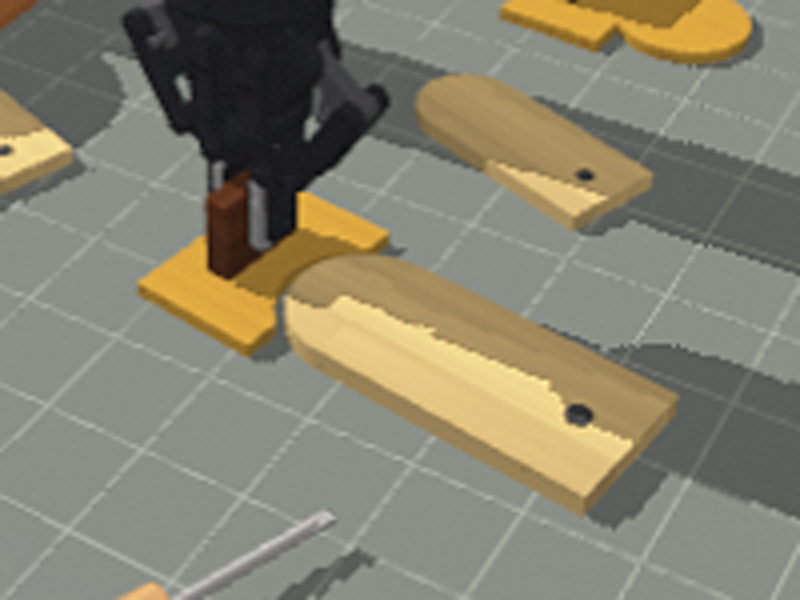

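Wrist crop: an even gap remains between the hollow (254,250) and the strap's wall (280,250). I'll refit for the final push.

```bash
python3 - <<'E'
from h import *
from workcell import bot
c=bot.camera("wrist")
s=lambda a:np.array(a)/2+[245,185]
L=lambda a,z=.012:toz(c,s(a),z)
U=L([[480,102],[630,101],[785,100]]);D=L([[460,403],[620,403],[785,403]]);A=L([[400,114],[340,155],[300,208],[287,262],[300,325],[318,355]])
def f(p):
    n=np.array([-np.sin(p[2]),np.cos(p[2])])
    return np.r_[(U-p[:2])@n-.036,(D-p[:2])@n+.036,np.hypot(*(A-p[:2]).T)-.036]
r=least_squares(f,[.639,-.038,-.134]);p=r.x;print(p,np.degrees(p[2]),(r.fun*1e3).round(1))
B=L([[280,250],[291,205],[330,148]],0.0)
print("base arc r-36:",((np.hypot(*(B-p[:2]).T)-.036)*1e3).round(1))
H=L([[325,130],[290,162],[265,205],[254,250],[256,280]],.008)
E=L([[22,24],[180,24],[345,24]],.008);F=L([[346,24],[340,100]],.008)
def g(q):
    n=np.array([-np.sin(q[2]),np.cos(q[2])]);d=np.array([np.cos(q[2]),np.sin(q[2])])
    return np.r_[np.hypot(*(H-q[:2]).T)-.037,(E-q[:2])@n-.05,(F-q[:2])@d+.021,(E[0]-q[:2])@d+.085]
r=least_squares(g,[.616,-.033,-.14]);q=r.x;print(q,np.degrees(q[2]))
z=np.array([np.cos(q[2]),np.sin(q[2])]);x=np.array([np.sin(q[2]),-np.cos(q[2])])
d=p[:2]-q[:2];print("tool z,x mm",d@z*1e3,d@x*1e3, bot.get_obs()["eef_pos"],bot.get_obs()["ft_force"])
E
```

```text
[ 0.64079538 -0.03562416 -0.15201683] -8.709922496261374 [-0.7 -0.3  0.1  0.2  0.1 -0.   0.4  0.   0.2 -0.1 -0.4  0. ]
base arc r-36: [-0.6 -1.7 -2.7]
[ 0.63553507 -0.0349285  -0.14784957] -8.471156459508041
tool z,x mm 5.30540519253633 -0.08683231994032113 [ 0.57575181 -0.0265939   0.01955928] [-2.1263231   0.23662526  5.24228991]
```

The lateral offset is now about 0.1 mm, with 6.3 mm to go. Press in slowly.

```bash
python3 -m handwheel '[[0,0,0.08,0,0,0],[0,0,0.15,0,0,0],[0,0,0.2,0,0,0],[0,0,0.24,0,0,0],[0,0,0.26,0,0,0]]' -1
```

```text
clock: 7.62
eef_pos: [0.5809, -0.0274, 0.0196]
tool_rot: [-0.462, 0.536, -0.535, 0.462]
ft_force: [-6.5, 0.5, 7.6]
grip_width: 0.0131
```

```bash
python3 -m handwheel '[[0,0,0.02,0,0,0],[0,0,0.04,0,0,0],[0,0,0.06,0,0,0],[0,0,0.06,0,0,0],[0,0,0.06,0,0,0]]' -1
```

```text
clock: 8.25
eef_pos: [0.5823, -0.0276, 0.0196]
tool_rot: [-0.462, 0.536, -0.535, 0.462]
ft_force: [-5.6, 0.9, 8.7]
grip_width: 0.0131
```

```bash
python3 -m handwheel '[[0,0,0.03,0,0,0],[0,0,0.06,0,0,0],[0,0,0.06,0,0,0],[0,0,0.06,0,0,0],[0,0,0.06,0,0,0]]' -1
```

```text
clock: 8.88
eef_pos: [0.5823, -0.0275, 0.0196]
tool_rot: [-0.463, 0.537, -0.534, 0.461]
ft_force: [-9.5, 1.8, 12.2]
grip_width: 0.0128
```

The tool has stopped moving forward and the force is rising, so it is in contact. Press a little more and hold.

```bash
python3 -m handwheel '[[0,0,0.03,0,0,0],[0,0,0.06,0,0,0],[0,0,0.06,0,0,0],[0,0,0.06,0,0,0],[0,0,0.06,0,0,0]]' -1
python3 -m handwheel '[[0,0,0,0,0,0],[0,0,0,0,0,0],[0,0,0,0,0,0],[0,0,0,0,0,0],[0,0,0,0,0,0]]' -1
python3 -m handwheel '[[0,0,0,0,0,0],[0,0,0,0,0,0],[0,0,0,0,0,0],[0,0,0,0,0,0],[0,0,0,0,0,0]]' -1
python3 - <<'E'
from workcell import bot
import cv2
i=bot.camera("wrist")["color"][:,:,::-1]
cv2.imwrite("pics/w6c.png",cv2.resize(i[185:395,245:640],None,fx=2,fy=2,interpolation=cv2.INTER_CUBIC))
i=bot.camera("scene")["color"][:,:,::-1];cv2.imwrite("pics/s6.png",cv2.resize(i[200:350,270:470],None,fx=4,fy=4,interpolation=cv2.INTER_CUBIC))
E
```

```text
clock: 9.5
eef_pos: [0.5824, -0.0276, 0.0197]
tool_rot: [-0.464, 0.537, -0.533, 0.46]
ft_force: [-12.9, 2.2, 15.8]
grip_width: 0.0132
clock: 10.12
eef_pos: [0.5824, -0.0276, 0.0197]
tool_rot: [-0.464, 0.537, -0.533, 0.46]
ft_force: [-12.6, 1.9, 16.1]
grip_width: 0.0131
clock: 10.75
eef_pos: [0.5824, -0.0276, 0.0197]
tool_rot: [-0.464, 0.537, -0.533, 0.46]
ft_force: [-12.1, 2.6, 14.6]
grip_width: 0.0134
```

View pics/w6c.png

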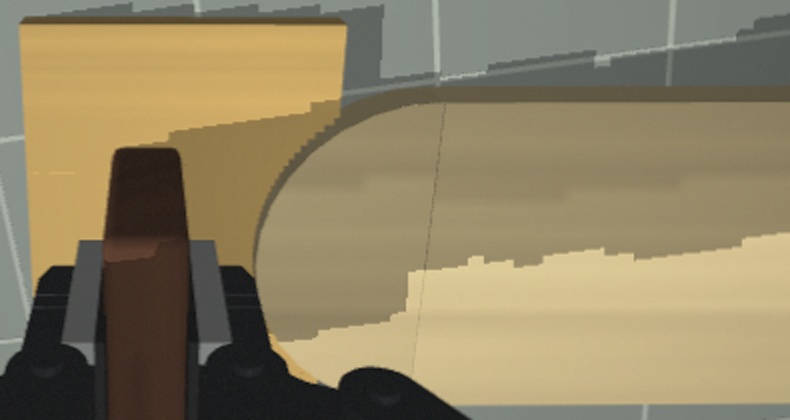

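View pics/s6.png

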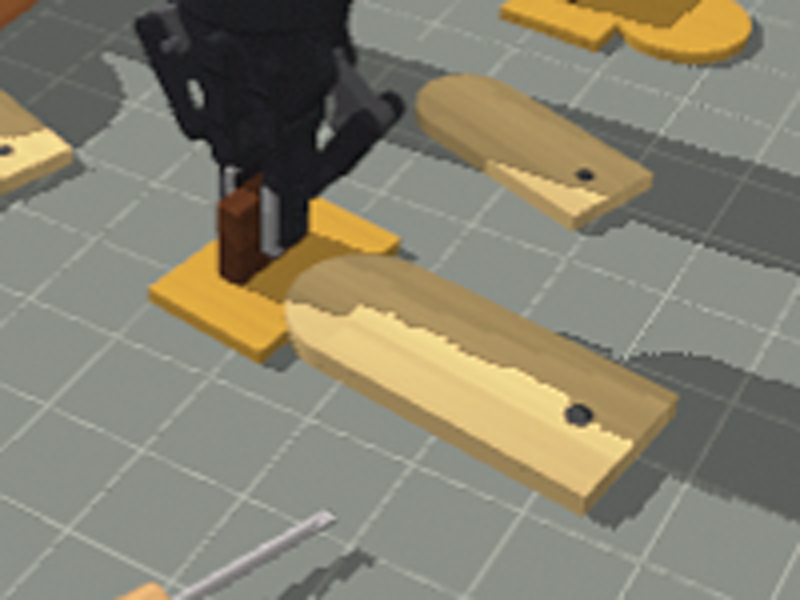

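The hollow sits tight along the curve (the contact runs from (345,110) round to (320,385) in the crop), held at about 12 N for over 1 s. Ease off, release partway, then lift.

```bash
python3 -m handwheel '[[0,-0.01,-0.03,0,0,0],[0,-0.02,-0.06,0,0,0],[0,-0.02,-0.08,0,0,0],[0,-0.02,-0.08,0,0,0],[0,-0.02,-0.08,0,0,0]]' -1
python3 -m handwheel '[[0,0,0,0,0,0],[0,0,0,0,0,0],[0,0,0,0,0,0],[0,0,0,0,0,0],[0,0,0,0,0,0]]' 0.1
python3 -m handwheel '[[0,-0.3,0,0,0,0],[0,-1,0,0,0,0],[0,-2,0,0,0,0],[0,-3,0,0,0,0],[0,-4,0,0,0,0]]' -
```

```text
clock: 11.48
eef_pos: [0.5823, -0.0276, 0.0196]
tool_rot: [-0.463, 0.536, -0.534, 0.461]
ft_force: [-7.7, 2.1, 7.4]
grip_width: 0.0127
clock: 12.1
eef_pos: [0.5847, -0.028, 0.0193]
tool_rot: [0.462, -0.535, 0.535, -0.462]
ft_force: [0.1, 0.7, -0.0]
grip_width: 0.0471
clock: 12.72
eef_pos: [0.5848, -0.028, 0.1208]
tool_rot: [0.462, -0.535, 0.536, -0.462]
ft_force: [-0.2, 0.5, 0.5]
grip_width: 0.0469
```

```bash
python3 - <<'E'
from workcell import bot
import cv2
i=bot.camera("wrist")["color"][:,:,::-1];cv2.imwrite("pics/w7.png",i)
i=bot.camera("scene")["color"][:,:,::-1];cv2.imwrite("pics/s7.png",cv2.resize(i[200:350,270:470],None,fx=4,fy=4,interpolation=cv2.INTER_CUBIC))
E
```

```text
(no output)
```

View pics/w7.png

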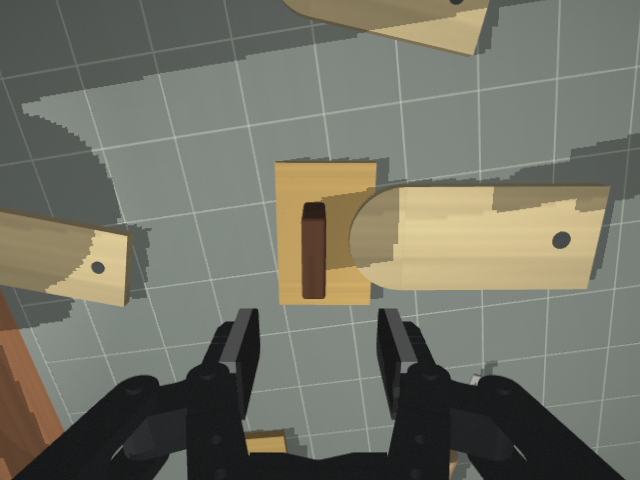

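View pics/s7.png

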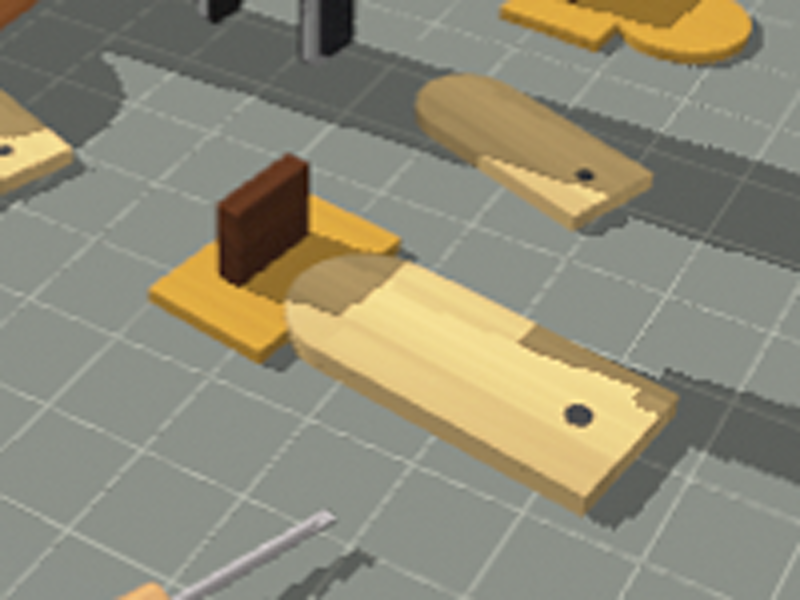

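The gauge is free, flat and against the round end, with the tool clear. One enlarged check of the joint.

```bash
python3 - <<'E'
import cv2
i=cv2.imread("pics/w7.png")
cv2.imwrite("pics/w7c.png",cv2.resize(i[150:315,265:425],None,fx=3.6,fy=3.6,interpolation=cv2.INTER_CUBIC))
E
```

```text
(no output)
```

View pics/w7c.png

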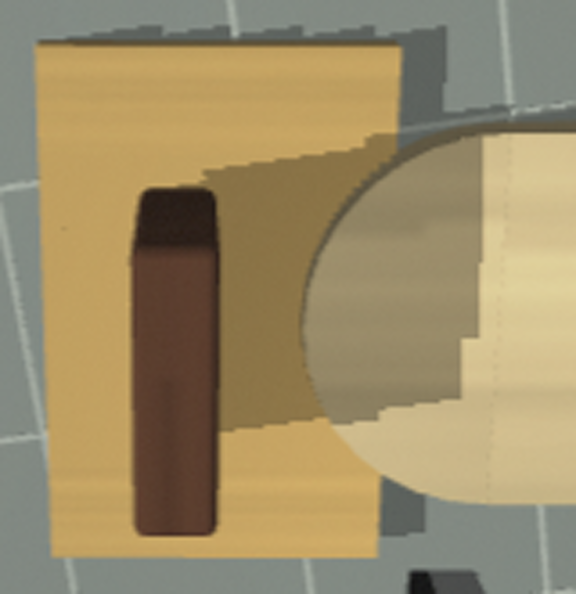

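The crop shows no gap anywhere along the curve, from the horn at (400,150) to the horn at (380,470). Handing in.

```bash
python3 - <<'E'
from workcell import bot
print(bot.job_done(), bot.get_obs()["clock"])
E
```

```text
the job is handed in; nothing more can be done
the job is handed in; nothing more can be done
```

The job is done and handed in. I picked up gauge_a, the one with the wide hollow, by its grip bar and laid it flat in front of the largest strap. I then pressed its hollow onto the round end with about 12 N along the strap for more than 1 s, released it and lifted clear. The last clock reading before hand-in was 12.7 s, and the highest force readings I saw were about 13 N along the strap and 16 N vertically.

**Last checks:** The pictures after release show the gauge flat with no visible gap along the curve. The tool was about 0.1 m clear and the force reading was back to about zero. The other two gauges were never touched. The tool force showed contact, and the tool stopped at the position the measurements predicted, to within about 1 mm.

**Disagreements:** My estimates of the pattern's angle ranged from -7.7° to -9.2°, and the gauge was set at about -8.5°. An early fit suggested a 2 mm sideways offset. After a partial correction, the measurement 5 mm before contact showed about 0.1 mm.

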